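# Feel for the release groove of a template clamp

## Task

The release key of the template clamp sits in a hard-to-see groove somewhere along the clamp's black front edge. Touch the edge at its red mark, run a shut fingertip along the edge from there until it finds the groove, then press the key inside fully down so that the blue jaw lifts, and finish while still holding it down. Pick nothing up, and leave the weight, the awl and the jar where they are.

Things in the scene. Friction and masses are not known exactly. Their poses are not given: they have to be found in the camera images.
- clamp: Fixed flat clamp on the table, 225 x 420 mm. Origin: table level, under the middle of the black front edge; x points from the edge across the clamp, y along the edge towards the end with the red mark, z up. Behind the edge: aluminium rail (x 22 to 34 mm, top at z 34), blue jaw (x 38 to 72, top at z 34, lifted 42), then a 16 mm high bed to x = 195 with a thin grey template.
- edge_mid (a point): Top middle of the black front edge, a flat-topped bar 44 mm wide (x), 420 mm long (y), top 40 mm above the table, open air in front (-x). Axes as the clamp's. The release groove cuts across the bar's full width, 50 mm long along y, its middle anywhere from y = -60 to 60 mm, new each time; the key in it is as black as the bar.
- red_mark (a point): Middle of the red stripe (12 mm wide, across the bar) on top of the black edge, 160 mm from the clamp's origin along its y, 40 mm above the table.
- key (a joint): How far the release key in the groove is pressed, m: 0 at rest, 0.008 fully down. The key is the 42 mm wide floor of the groove, filling its length, its top 8 mm below the bar's top at rest; it goes straight down 8 mm more to its stop against a spring (about 5 N at first, 8 N fully down) and comes back up when let go.
- jaw (a joint): How far the blue jaw is lifted, m: it is linked to the key and rises as much as the key goes down, 0 to 0.008.
- weight: Loose brass pattern weight with a knob, 52 mm diameter, 52 mm high, standing in front of the clamp. Origin: centre of its underside. Leave alone.
- awl: Loose awl, shaped like a screwdriver, 170 mm long, lying in front of the clamp. Its x runs along its length; origin underneath its middle. Leave alone.
- jar: Loose amber jar, 56 mm diameter, 75 mm high, standing beside the end of the clamp that has the red mark. Origin: centre of its underside. Leave alone.

How it is judged:
By the outcome, as a careful person would: the job done as asked, in the order asked, and still so for the second after the job is handed in, while the arm keeps its last pose, push and grip.
It also fails if it takes over 61 s, if anything falls off the work surface, if the arm or the gripper's body presses on something with over 40 N, if the wrist force passes 120 N, or if a joint passes its speed limit or range.

## Robot

A 6-joint arm with a two-finger parallel gripper is mounted at the origin on the work surface. World frame = base frame: x ahead of the robot, y to its left, z up, the work surface at z = 0. Lengths are in m, angles in rad, forces in N, time in s.
With the tool pointing down it reaches from about 0.375 to 0.925 m from the base axis. Payload 5.7 kg.
Tool frame: the origin (TCP) lies midway between the tips of the shut fingers; the grasp point (between the pads) lies 19 mm behind it; z points along the fingers, y is the line along which they close (so a half turn about z gives the same grasp; the last joint's range is limited). The gripper opens to 88 mm and grips with 3 to 60 N. Pads are 20 mm wide; open, the fingers measure 115 mm over their backs; the gripper's body (75 mm by 178 mm) begins 61 mm behind the grasp point.
Start: joints at [-1.368, 0.359, 1.51, -0, 1.272, -0.115], TCP at [0.187, -0.57, 0.223] pointing down, gripper open.
Joint ranges: [-2.97, 2.97], [-1.01, 2.36], [0.21, 2.38], [-0.96, 4.11], [0.2, 2.71], [-2.98, 2.98]. Speed limits (rad/s): [2.39, 2.39, 3.14, 3.14, 3.14, 3.14].

## Interface

Orientations are given as a unit quaternion [x, y, z, w].
In Python, from bench import move_ptp, servo_line, goto_joints, move_gripper, sleep, inverse_kinematics, capture, PlanningError, close_job, spot_in, silhouettes, current_clock, current_joint_pos, current_qvel, current_joint_torque, current_position, current_orientation, current_force, current_torque, current_finger_gap, current_grip_force gives the robot as it stands. Calls block until the motion is done:
- move_ptp(position, orientation): joint-space move of the TCP to a pose.
- servo_line(position, orientation=None, rate=0.15, contact_N=None): straight line of the TCP; orientation=None keeps the orientation; rate is the mean speed in m/s. With contact_N (N) it stops when the force on the tool has changed by that much, and returns True; else False.
- goto_joints(angles): joint-space move.
- move_gripper(opening): finger opening in m; the grip force is fixed at half the most; returns when the fingers have stopped.
- sleep(seconds).
- inverse_kinematics(position, orientation): joint angles nearest the present ones, or None.
- capture(name): name is "side" or "top"; returns a dict with "image" (384x512x3 uint8, blue, green, red), "range_z" (384x512 float32, m along the optical axis (not along the pixel's ray), 0 where there is no reading), "intrinsics" (3x3 intrinsics, pixels), "R" (3x3) and "t" (3): a world point X has camera coordinates R X + t. Camera axes: x right, y down, z forward; pixel columns grow to the right and rows downward; lengths in m; the calibration is good to about 2 mm. A picture is of the moment at which its call begins.
A pose or a line that the arm cannot do raises PlanningError and nothing moves.
- close_job(): hands the job in; it is judged then, once.
Trained networks look in the newest picture that a camera, given by its name, has taken for a name from the list of things; names that differ only in an ending like _2 or _b are one class to them, and where a whole thing is asked for, a point or a joint stands for the part that bears it (a point fixed in the world has none). Each returns a list of dicts, best first, with "conf" (0 to 1); they miss things now and then, are a little off and sometimes report something else, mostly with a low value. They report only what shows in the picture. A call takes as long as a camera call.
- spot_in(camera, query): "xy" ([column, row] in pixels, amid what is visible of it).
- silhouettes(camera, query): "region" (384x512 bool, what is visible of it) and "xy" ([column, row] in pixels, amid what is visible of it).
Readings, each from a call of its own:
- current_clock(): time.
- current_joint_pos(): joint angles.
- current_qvel(): joint speeds.
- current_joint_torque(): joint torques, N m.
- current_position(): TCP position.
- current_orientation(): TCP orientation.
- current_force(): force on the tool from outside, world axes, zero at the start.
- current_torque(): the same for the moment, N m.
- current_finger_gap(): finger opening in m.
- current_grip_force(): force on a finger pad.
Only numpy, scipy, OpenCV 4.12 (cv2) and the standard library are available. Lean on these libraries where they do the work, as an engineer would, in place of code of your own. Each camera call takes 0.05 s, during which the arm holds its last target. There are 200 camera calls.

## Working session

There is one attempt and no reset: what is moved stays moved. The work goes in short steps, each a Python script; the robot and the scene stay as the last script left them, time stands still between calls to the robot, and variables do not carry over. Pictures are saved under pics/ and viewed, at most 10 in all, crops included, and the job is handed in when it is done.

```bash
mkdir -p pics
cat > h.py <<'E'
import numpy as np, cv2
from bench import *
def world(c,u,v,z=None):
    K=c["intrinsics"];R=np.array(c["R"]);t=np.array(c["t"])
    d=np.linalg.inv(K)@np.array([u,v,1.0])
    if z is None:
        return R.T@(d*c["range_z"][int(v),int(u)]-t)
    o=-R.T@t; w=R.T@d
    return o+w*(z-o[2])/w[2]
E
python3 - <<'E'
from h import *
ims=[]
for n in("top","side"):
    c=capture(n);cv2.imwrite(f"pics/{n}0.png",c["image"])
    for q in("red_mark","edge_mid","clamp","weight","awl","jar","jaw","key"):
        for r in spot_in(n,q)[:2]:
            u,v=r["xy"];print(n,q,round(r["conf"],2),np.round(r["xy"]),np.round(world(c,u,v),3))
print(current_clock(),current_orientation(),current_position())
E
```

```text
top red_mark 0.78 [337. 157.] [ 0.616 -0.076  0.017]
top edge_mid 0.75 [341. 157.] [ 0.616 -0.084  0.019]
top clamp 0.62 [339. 158.] [ 0.613 -0.08   0.019]
top weight 0.88 [412. 252.] [ 0.419 -0.219  0.03 ]
top awl 0.89 [309. 246.] [ 0.435 -0.013  0.022]
top jar 0.61 [190. 144.] [0.638 0.218 0.076]
top jar 0.45 [311. 246.] [ 0.434 -0.016  0.026]
top jaw 0.89 [341. 170.] [ 0.586 -0.078  0.035]
top key 0.95 [321. 194.] [ 0.54  -0.038  0.031]
side red_mark 0.73 [246. 169.] [ 0.601 -0.021  0.032]
side edge_mid 0.95 [239. 168.] [ 0.626 -0.034  0.014]
side clamp 0.7 [246. 170.] [ 0.601 -0.017  0.033]
side weight 0.72 [335. 139.] [ 0.413 -0.215  0.031]
side awl 0.62 [306. 186.] [ 0.446 -0.021  0.021]
side jar 0.72 [246. 170.] [ 0.601 -0.017  0.032]
side jar 0.62 [187. 235.] [0.633 0.244 0.072]
side jaw 0.84 [254. 164.] [ 0.588 -0.043  0.031]
side key 0.79 [271. 172.] [ 0.539 -0.031  0.033]
0.9 [ 9.87404349e-01  1.58217093e-01  1.00635243e-05 -4.52841209e-05] [ 0.18746151 -0.56993234  0.22263496]
```

View pics/top0.png

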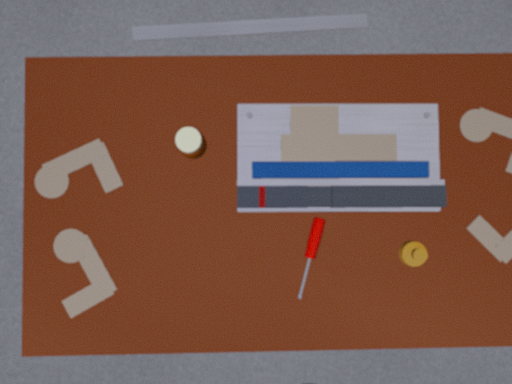

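View pics/side0.png

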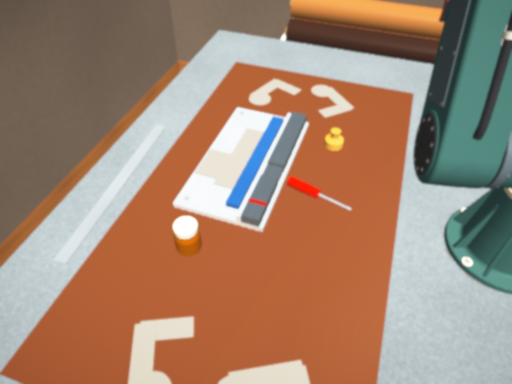

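The top view shows the black bar at columns 237–445, rows 185–208, with the red stripe at (262,197). The awl handle top is at (319,219), the weight at (413,253) and the jar at (189,141). The side view agrees. There is a faint line at (331,197) that may be an end of the groove.

Run:
```python
from h import *
c=capture("top");im=c["image"].astype(int);Z=c["range_z"]
m=(im[...,2]>150)&(im[...,1]<60)&(im[...,0]<60); m[:, :245]=0;m[:,280:]=0;m[:185]=0;m[212:]=0
v,u=np.nonzero(m);red=world(c,u.mean(),v.mean(),.04);print("red",u.mean(),v.mean(),len(u),red)
dark=(im.max(2)<110)&(im.max(2)-im.min(2)<45);dark[:180]=0;dark[213:]=0;dark[:,:232]=0;dark[:,450:]=0
dark|=m
k=cv2.connectedComponentsWithStats(dark.astype(np.uint8));i=1+k[2][1:,4].argmax();print(k[2][i])
v,u=np.nonzero(k[1]==i);P=np.array([world(c,a,b,.04) for a,b in zip(u,v)])
(cx,cy),s,a=cv2.minAreaRect(P[:,:2].astype(np.float32));print(cx,cy,s,a)
q=P[:,:2]-P[:,:2].mean(0);w,V=np.linalg.eigh(q.T@q);d=V[:,1]*np.sign(V[1,1]);print("center",P.mean(0),"dir",d,"ang",np.arctan2(-d[0],d[1]))
# range profile along bar
H=np.array([world(c,a,b) for a,b in zip(u,v)]);yy=q@d;xx=np.abs(q@V[:,0])
for y in np.arange(-.2,.21,.01):
    s=(abs(yy-y)<.005)&(xx<.012);print(round(y,2),round(np.median(H[s,2])*1e3,1),round(im[v[s],u[s]].mean(),1),end=" | ")
```

```text
red nan nan 0 [nan nan nan]
[ 265  185  182   22 3697]
0.5351921319961548 -0.10670511424541473 (0.3642411530017853, 0.042236339300870895) 89.08366394042969
center [ 0.53389394 -0.10776643  0.04      ] dir [0.01099371 0.99993957] ang -0.010993936263136526
-0.2 nan nan | -0.19 nan nan | -0.18 41.6 78.8 | -0.17 41.0 78.2 | -0.16 41.1 78.7 | -0.15 40.9 78.4 | -0.14 41.0 78.8 | -0.13 41.4 78.8 | -0.12 41.2 78.6 | -0.11 40.9 79.4 | -0.1 41.2 79.3 | -0.09 41.3 79.8 | -0.08 41.2 79.6 | -0.07 40.8 79.8 | -0.06 40.9 79.5 | -0.05 40.7 79.1 | -0.04 40.8 79.2 | -0.03 40.7 79.9 | -0.02 41.1 79.1 | -0.01 40.9 80.1 | 0.0 40.6 80.1 | 0.01 40.5 79.9 | 0.02 40.6 80.1 | 0.03 40.8 80.6 | 0.04 40.5 80.6 | 0.05 39.3 77.1 | 0.06 32.9 80.1 | 0.07 33.6 80.7 | 0.08 33.3 80.9 | 0.09 33.0 80.7 | 0.1 39.5 80.7 | 0.11 40.6 80.0 | 0.12 41.3 80.0 | 0.13 41.0 80.2 | 0.14 40.8 80.3 | 0.15 41.1 79.9 | 0.16 40.8 80.1 | 0.17 40.9 80.4 | 0.18 40.9 81.1 | 0.19 nan nan | 0.2 nan nan | <stdin>:4: RuntimeWarning: Mean of empty slice.
  ret = ret.dtype.type(ret / rcount)
  return _methods._mean(a, axis=axis, dtype=dtype,
<stdin>:14: RuntimeWarning: Mean of empty slice.
```

Bar top reads 41 mm (it should be 40), and the axis is x ≈ 0.534 with almost no rotation. Depth hints at a dip near world y ≈ -0.035. I'll get the red mark, then approach and find the groove by touch.

Run:
```python
from h import *
c=capture("top");im=c["image"].astype(int)
m=im[...,2]-im[...,1]>50; m[:, :250]=0;m[:,275:]=0;m[:188]=0;m[206:]=0
v,u=np.nonzero(m);red=world(c,u.mean(),v.mean(),.04);print("red",u.mean(),u.min(),u.max(),v.min(),v.max(),len(u),red)
print("ends",world(c,237,197,.04),world(c,445,197,.04))
y=red[1];x=0.5339+.011*(y+.1078);print("x",x)
np.save("red.npy",[x,y])
a=-.011
for s in(1,-1):
    yaw=s*np.pi/2+a
    q=[np.cos(yaw/2),np.sin(yaw/2),0,0]
    j=inverse_kinematics([x,y,.1],q);print(s,j)
    if j is not None and (s==1 or best is None or abs(j[5])<abs(best[1][5])): best=(q,j)
q=best[0];np.save("q.npy",q)
move_gripper(0)
move_ptp([x,y,.15],q);print(current_clock(),current_finger_gap(),current_position())
servo_line([x,y,.055],rate=.1)
print(current_force(),current_clock())
hit=servo_line([x,y,.033],rate=.015,contact_N=3)
print(hit,current_position(),current_force(),current_clock())
cv2.imwrite("pics/touch.png",np.hstack([cv2.resize(capture(n)["image"][a:a+150,b:b+200],(400,300)) for n,a,b in(("top",110,200),("side",100,170))]))
```

```text
red 261.5 259 264 188 205 108 [0.53603575 0.08238447 0.04      ]
ends [0.53580069 0.13119967 0.04      ] [ 0.52927765 -0.28622669  0.04      ]
x 0.5359920292235446
1 [ 2.51121537e-02  4.21021384e-01  1.76851016e+00 -4.44089210e-16
  9.52061108e-01  3.61121537e-02]
-1 None
4.9667 0.00044867055373375603 [0.53632693 0.08161907 0.15009418]
[0.10524415 0.65219098 0.33710925] 6.0667
True [0.53590203 0.08239062 0.04036134] [-0.44083924 -0.87071519  4.89197255] 7.025
```

View pics/touch.png

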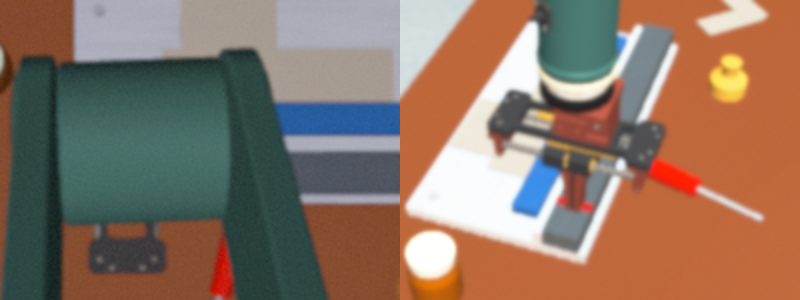

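The side crop shows the shut fingertips on the red stripe at about (575,205), and contact was at z = 40.4 mm. Next I slide along the edge with light pressure.

Run:
```python
from h import *
x0,y0=np.load("red.npy");z=current_position()[2]-.0002
log=[];low=0;found=False;s=0
while s<.24:
    s+=.004
    hit=servo_line([x0-.011*s,y0-s,z],rate=.03,contact_N=15)
    f=current_force();p=current_position();log.append((s*1e3,p[1]*1e3,p[2]*1e3,*f))
    if hit: print("hit");break
    if f[2]<1.2:
        # lost contact: follow down gently until touching again
        t=servo_line([x0-.011*s,y0-s,z-.006],rate=.015,contact_N=2.5)
        p=current_position();print("probe",t,p,current_force())
        if p[2]<.0365: found=True;break
        z=p[2]-.0002
    else: z-=np.clip((4-f[2])*5e-5,-3e-4,3e-4)
print(np.round(log,1));print(found,current_position(),current_force(),current_clock())
```

```text
probe False [ 0.53479596 -0.02156284  0.03384163] [-0.26591057 -0.71356633  0.18562525]
[[ 4.00e+00  7.82e+01  4.04e+01 -2.00e-01  1.00e+00  5.10e+00]
 [ 8.00e+00  7.43e+01  4.04e+01  6.00e-01  1.40e+00  5.10e+00]
 [ 1.20e+01  7.02e+01  4.04e+01  7.00e-01  3.10e+00  5.50e+00]
 [ 1.60e+01  6.59e+01  4.04e+01 -3.00e-01  1.20e+00  5.40e+00]
 [ 2.00e+01  6.19e+01  4.04e+01 -1.00e-01  7.00e-01  4.00e+00]
 [ 2.40e+01  5.80e+01  4.04e+01  9.00e-01  1.50e+00  3.30e+00]
 [ 2.80e+01  5.41e+01  4.04e+01 -9.00e-01  1.00e+00  3.30e+00]
 [ 3.20e+01  5.01e+01  4.04e+01  2.00e-01  1.00e+00  3.80e+00]
 [ 3.60e+01  4.61e+01  4.04e+01  1.00e-01  1.10e+00  5.00e+00]
 [ 4.00e+01  4.20e+01  4.04e+01 -9.00e-01  1.30e+00  4.90e+00]
 [ 4.40e+01  3.80e+01  4.04e+01 -1.60e+00  5.00e-01  4.10e+00]
 [ 4.80e+01  3.40e+01  4.04e+01 -7.00e-01 -3.00e-01  3.90e+00]
 [ 5.20e+01  3.00e+01  4.04e+01  6.00e-01  6.00e-01  2.00e+00]
 [ 5.60e+01  2.62e+01  4.04e+01  0.00e+00  1.60e+00  3.70e+00]
 [ 6.00e+01  2.21e+01  4.04e+01  4.00e-01  9.00e-01  3.80e+00]
 [ 6.40e+01  1.81e+01  4.04e+01 -1.00e-01  2.20e+00  5.80e+00]
 [ 6.80e+01  1.39e+01  4.04e+01 -7.00e-01  2.00e-01  3.90e+00]
 [ 7.20e+01  1.00e+01  4.04e+01 -8.00e-01  1.50e+00  4.00e+00]
 [ 7.60e+01  6.00e+00  4.03e+01  1.00e-01  5.00e-01  3.30e+00]
 [ 8.00e+01  2.10e+00  4.03e+01 -6.00e-01  2.00e-01  3.60e+00]
 [ 8.40e+01 -2.00e+00  4.02e+01  7.00e-01  7.00e-01  1.40e+00]
 [ 8.80e+01 -5.90e+00  4.02e+01  2.00e-01  8.00e-01  3.10e+00]
 [ 9.20e+01 -9.90e+00  4.02e+01 -1.00e+00 -2.00e-01  2.00e+00]
 [ 9.60e+01 -1.38e+01  4.01e+01 -4.00e-01  1.20e+00  3.80e+00]
 [ 1.00e+02 -1.80e+01  4.00e+01 -4.00e-01  4.00e-01  1.60e+00]
 [ 1.04e+02 -2.19e+01  3.98e+01 -5.00e-01 -9.00e-01 -5.00e-01]]
True [ 0.53479596 -0.02156284  0.03384163] [-0.26591057 -0.71356633  0.18562525] 15.0417
```

The fingertip dropped in at y ≈ -0.02, so the groove's middle is about y = -0.034, which matches the depth reading. I'll centre on it and press.

Run:
```python
from h import *
p=current_position();x=p[0]-.0001;y=-.034
print(servo_line([x,y,p[2]],rate=.03,contact_N=8),current_position(),current_force())
z=.034
while z>.012:
    z-=.001
    servo_line([x,y,z],rate=.02);f=current_force();q=current_position()
    print(round(z*1e3,1),np.round(q*1e3 if hasattr(q,'shape') else np.array(q)*1e3,1),np.round(f,1))
    if f[2]>18: break
sleep(.5);print(current_position(),current_force(),current_clock())
for n,a,b in(("top",110,200),("side",100,170)):
    c=capture(n);r=silhouettes(n,"jaw")
    if r:
        m=r[0]["region"];v,u=np.nonzero(m)
        H=np.array([world(c,i,j) for i,j in zip(u,v)]);print(n,r[0]["conf"],len(u),np.percentile(H[:,2],[25,50,75]))
cv2.imwrite("pics/press.png",cv2.resize(c["image"][90:240,170:370],(800,600)))
```

```text
False [ 0.53469915 -0.03420604  0.03387382] [ 0.10152829  0.38480624 -0.00457373]
33.0 [534.6 -33.9  33. ] [-0.2  0.5  0.1]
32.0 [534.8 -33.9  32.3] [-0.3  1.1  5.6]
31.0 [534.8 -33.9  31.3] [-0.9  0.5  4.4]
30.0 [534.8 -33.9  30.3] [-1.2  1.7  6.2]
29.0 [534.8 -33.9  29.4] [-1.4  0.2  6.2]
28.0 [534.8 -33.9  28.4] [-1.   0.8  6.2]
27.0 [534.8 -33.9  27.5] [-1.8  1.5  5.8]
26.0 [534.8 -33.9  26.4] [-1.3  1.4  7.6]
25.0 [534.8 -33.9  25.5] [-1.4  0.8  7.3]
24.0 [534.8 -33.9  24.5] [-1.2  1.1  9.2]
23.0 [534.9 -33.8  24.2] [-2.5  1.5 13.9]
22.0 [534.9 -33.8  24. ] [-5.2  0.9 23.5]
[ 0.53489205 -0.03379083  0.0239764 ] [-5.64700956  1.51720273 23.6877353 ] 19.1083
top 0.61 1048 [0.04176122 0.0428751  0.0438805 ]
```

View pics/press.png

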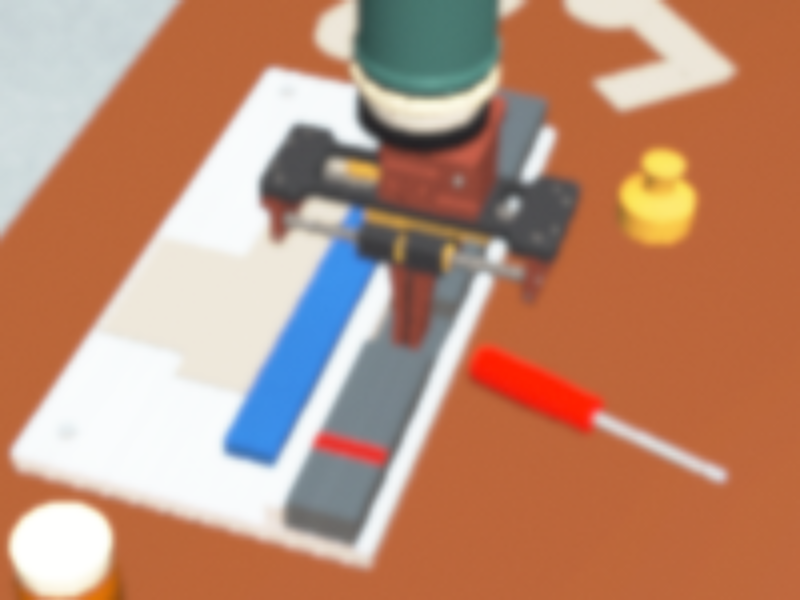

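The picture shows the fingertip down in the groove at about (410,335), with the awl, weight and jar where they were. The key is at its stop: 8.3 mm of travel and force up to 23.7 N. The jaw top reads 42.9 mm, against 42 mm expected when lifted. I'm handing in while still holding it down.

```bash
python3 -c "
from bench import *
print(close_job())"
```

```text
the job is handed in; nothing more can be done
None
```

I touched the edge at the red mark, slid a shut fingertip along it until it dropped into the groove, and pressed the key to its stop. The jaw reads as lifted (top at about 43 mm), and I handed the job in at about 19 s of the 61 s limit, still holding the key down with the weight, awl and jar left alone.

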